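# Clear the downdraft table and reset its tripped breaker

## Robot

A 7-joint arm with a two-finger parallel gripper is mounted at the origin on the work surface. World frame = base frame: x ahead of the robot, y to its left, z up, the work surface at z = 0. Lengths are in m, angles in rad, forces in N, time in s.
With the tool pointing down it reaches from about 0.4 to 0.875 m from the base axis. Payload 6.5 kg.
Tool frame: the origin (TCP) lies at the very end of the fingers, on their centre line; the grasp point (between the pads) lies 19 mm behind it (robot.hold_point_z is the distance from the TCP to the grasp point, in m); z points along the fingers, x is the direction in which the jaws open and shut, and the axes are right-handed (so a half turn about z gives the same grasp; the last joint's range is limited). The gripper opens to 85 mm and grips with 20 to 120 N. Pads are 22 mm wide; open, the fingers measure 114 mm over their backs; the gripper's body (76 mm by 85 mm) begins 54 mm behind the grasp point. The pads swing forward as they close: fully open they stand 13 mm farther back than shut.
Start: joints at [1.128, 0.536, -0.004, 1.538, 0.003, 1.067, -0.071], TCP at [0.239, -0.604, 0.231] pointing down, gripper open.
Joint ranges: [-2.7, 2.7], [-0.37, 2.16], [-1.27, 1.26], [0.24, 2.4], [-1.31, 4.45], [0.19, 1.91], [-2.76, 2.76]. Speed limits (rad/s): [2.39, 2.39, 3.14, 3.14, 3.14, 3.14, 3.14].

## Interface

Orientations are given as a unit quaternion [x, y, z, w].
In Python, from plant import robot, read_camera, camera_info, order gives the robot as it stands. The module is installed in compiled form; this text tells all that it offers.
- The arm moves only by the shell command python3 -m creep 'ROWS' [FORCE]. ROWS is JSON, a list of rows, each a list of 3 entries, a list of its own where there are three numbers: the opening in per cent of the stroke, from 0 (shut) to 100 (fully open), then the shift along the tool's x, y, z in m, then the turn, a rotation vector about the tool's x, y, z in degrees. In form: [[grip, [tx, ty, tz], [wx, wy, wz]], ...]. A call has 1 to 20 rows; each row is the pose to reach, as a shift and turn from the pose measured when the call began, along the tool's axes at that moment; what a row does not reach only later rows make up. A row lasts 1/12 s, in which the tool goes at most 41.7 mm and 7.16 degrees, less where a joint would pass 70% of its speed; a pose out of reach is approached as far as the arm can. A call with a gripper value outside its range is refused whole. The fingers move at their own pace and stop on an object; FORCE is the grip in N (left out, the last holds). Time passes only in rows, so rows that repeat a pose let the fingers close. It gives the time, the measured TCP pose, the force and the opening at its end, in the units of the state.
- robot.read_state(): the state, without advancing time (a new reading comes with each control period).
- read_camera(name): name is "scene" or "top" or "wrist"; returns (picture, depth): 384x512x3 uint8, red, green, blue; 384x512 float32, m along the optical axis (not along the pixel's ray), 0 where there is no reading.
- camera_info(name): a dict with "fovy" (degrees; the focal length in pixels is half the picture's height over the tangent of half this angle, whatever the lens; pixels are square), "cx", "cy" (the principal point, pixels), "rvec" (rotation vector, rad) and "tvec" (3), from world to camera coordinates, as OpenCV has them; the wrist camera has in their place "T_tool_cam" (4x4, takes a point from camera to tool coordinates, whose origin is the TCP and whose axes are the tool frame's). Camera axes: x right, y down, z forward; pixel columns grow to the right and rows downward; lengths in m; the calibration is good to about 2 mm. The wrist camera is an equidistant fisheye: a pixel r from the principal point sees the ray r / f radians off the axis. A picture is of the moment at which its call begins: read the wrist's pose just before it. camera_info takes no time and is no camera call.
- order.hand_in(): hands the job in, once; it reports no verdict.
The state is a dict: "time": time; "joints": joint angles; "dq": joint speeds; "effort": joint torques, N m; "eef_pos": TCP position; "ee_rot": TCP orientation; "ft_force": force on the tool from outside, world axes, zero at the start; "torque": the same for the moment, N m; "gripper_width": finger opening in m.
Only numpy, scipy, OpenCV 4.12 (cv2) and the standard library are available. Lean on these libraries where they do the work, as an engineer would, in place of code of your own. Each camera call takes 0.05 s, during which the arm holds its last target. There are 200 camera calls.

## Task

The downdraft sanding table cut out because its grille was covered with dosing cups. First clear the cups away: nest them all in size order, each inside the next larger, in the largest one, which stands in the drip tray. Only then reset the tripped breaker, pushing its lever fully off before throwing it fully on, and start the table with its green button; leave the nest upright in the tray and do not disturb the tape, brush, sanding block or other things lying about.

Things in the scene. Friction and masses are not known exactly. Their poses are not given: they have to be found in the camera images.
- cup1_mid (a point): Steel dosing cup with red handle, size 1 of 5 (1 is the largest): outer diameter 118 mm at the rim and 110 mm at the foot, 55 mm tall, wall 3 mm, floor 5 mm, inside diameter 112 mm at the rim; stands in the drip tray from the start. The point is on the cup's axis, 27.5 mm above its underside; z up the axis, x horizontally along the handle, away from the cup. Any smaller cup goes into any larger one and then stands on its floor, 5 mm higher.
- cup1_grip (a point): Centre of the red plastic handle of cup 1: a level bar 52 mm long (along the cup's x), 16 mm wide, 12 mm thick, its centre 100 mm out from the cup's axis and 75 mm above the cup's underside (so 20 mm above the rim); a sloping neck 14 mm wide joins it to the rim. Handles of nested cups meet if they point the same way, so fan them out. Axes as the cup's.
- cup2_mid (a point): Steel dosing cup with yellow handle, size 2 of 5 (1 is the largest): outer diameter 98 mm at the rim and 90 mm at the foot, 55 mm tall, wall 3 mm, floor 5 mm, inside diameter 92 mm at the rim; starts on the sanding table's grille; may be absent (None). The point is on the cup's axis, 27.5 mm above its underside; z up the axis, x horizontally along the handle, away from the cup. Any smaller cup goes into any larger one and then stands on its floor, 5 mm higher.
- cup2_grip (a point): Centre of the yellow plastic handle of cup 2: a level bar 52 mm long (along the cup's x), 16 mm wide, 12 mm thick, its centre 90 mm out from the cup's axis and 75 mm above the cup's underside (so 20 mm above the rim); a sloping neck 14 mm wide joins it to the rim. Handles of nested cups meet if they point the same way, so fan them out. Axes as the cup's.
- cup3_mid (a point): Steel dosing cup with green handle, size 3 of 5 (1 is the largest): outer diameter 80 mm at the rim and 72 mm at the foot, 55 mm tall, wall 3 mm, floor 5 mm, inside diameter 74 mm at the rim; starts on the sanding table's grille; may be absent (None). The point is on the cup's axis, 27.5 mm above its underside; z up the axis, x horizontally along the handle, away from the cup. Any smaller cup goes into any larger one and then stands on its floor, 5 mm higher.
- cup3_grip (a point): Centre of the green plastic handle of cup 3: a level bar 52 mm long (along the cup's x), 16 mm wide, 12 mm thick, its centre 81 mm out from the cup's axis and 75 mm above the cup's underside (so 20 mm above the rim); a sloping neck 14 mm wide joins it to the rim. Handles of nested cups meet if they point the same way, so fan them out. Axes as the cup's.
- cup4_mid (a point): Steel dosing cup with blue handle, size 4 of 5 (1 is the largest): outer diameter 64 mm at the rim and 56 mm at the foot, 55 mm tall, wall 3 mm, floor 5 mm, inside diameter 58 mm at the rim; starts on the sanding table's grille; may be absent (None). The point is on the cup's axis, 27.5 mm above its underside; z up the axis, x horizontally along the handle, away from the cup. Any smaller cup goes into any larger one and then stands on its floor, 5 mm higher.
- cup4_grip (a point): Centre of the blue plastic handle of cup 4: a level bar 52 mm long (along the cup's x), 16 mm wide, 12 mm thick, its centre 73 mm out from the cup's axis and 75 mm above the cup's underside (so 20 mm above the rim); a sloping neck 14 mm wide joins it to the rim. Handles of nested cups meet if they point the same way, so fan them out. Axes as the cup's.
- cup5_mid (a point): Steel dosing cup with black handle, size 5 of 5 (1 is the largest): outer diameter 50 mm at the rim and 42 mm at the foot, 55 mm tall, wall 3 mm, floor 5 mm, inside diameter 44 mm at the rim; starts on the sanding table's grille; may be absent (None). The point is on the cup's axis, 27.5 mm above its underside; z up the axis, x horizontally along the handle, away from the cup. Any smaller cup goes into any larger one and then stands on its floor, 5 mm higher.
- cup5_grip (a point): Centre of the black plastic handle of cup 5: a level bar 52 mm long (along the cup's x), 16 mm wide, 12 mm thick, its centre 66 mm out from the cup's axis and 75 mm above the cup's underside (so 20 mm above the rim); a sloping neck 14 mm wide joins it to the rim. Handles of nested cups meet if they point the same way, so fan them out. Axes as the cup's.
- tray_floor (a point): Centre of the floor (upper side, 3 mm above the bench) of the square steel drip tray: 190 x 190 mm outside, 182 inside, lip 12 mm above the bench; fixed; left or right of the sanding table. x and y along its sides.
- downdraft: Downdraft sanding table: blue fixed box 360 (x) x 500 (y) x 80 mm tall with a flat slotted steel top; origin under its centre, axes along its sides. On its right margin (-y) a grey switch plate with a green start button (point start_top) and, 60 mm beyond it along x, a red stop button, not used.
- start_top (a point): Middle of the top of the green start button, 28 mm across, pressed straight down; travel 6 mm, about 5 N; springs back.
- start (a joint): Travel of the start button: 0 out, 0.006 fully in.
- breaker (a joint): Lever of the moulded-case breaker on the grey bench supply box, rad: about 0 tripped (middle), -0.5 fully off (lever down the slope, to the red mark, towards the box's front), +0.5 fully on (up the slope, to the green mark). Stiff: needs about 5 N at the tip and stays where it is left; hard stops at -0.5 and +0.5. Tripped, the breaker does not take until it has been pushed fully off.
- lever_tip (a point): Centre of the orange lever's end part, 53 mm from its pivot and 9 mm below its tip; the lever is 22 mm wide along its y (the pivot's axis), 13 mm thick along x, straight; z along the lever outwards. It moves with the lever.
- lever_pivot (a point): Point on the breaker lever's pivot axis, fixed to the supply box (150 x 150 mm, black breaker on a face rising 0.35 rad away from the front); left or right of the sanding table. Axes are the box's: z up, x level from front to back, y the pivot axis. At joint value q the lever leans q - 0.35 rad from vertical towards +x. The pivot lies 6 mm below the breaker's face, which is 85 mm wide.
- tape: Bystander, leave alone: roll of blue masking tape, 90 mm across, 36 tall, lying flat on the bench; origin under its centre.
- sand_block: Bystander, leave alone: cork sanding block, 110 x 50 x 38 mm, kept on the right margin of the sanding table; origin under its centre.
- brush: Bystander, leave alone: brush lying flat on the bench; origin under its centre.

How it is judged:
On the way, in this order (a step that is already met when the one before it is completed fails the run):
1. all cups are nested in size order in the largest cup, in the drip tray, and let go (horizontal distance between cup2_mid and cup1_mid below 0.011 m and z of cup2_mid in the frame of cup1_mid between 0.002 and 0.035 m and horizontal distance between cup3_mid and cup1_mid below 0.02 m and z of cup3_mid in the frame of cup1_mid between 0.002 and 0.035 m and horizontal distance between cup4_mid and cup1_mid below 0.028 m and z of cup4_mid in the frame of cup1_mid between 0.002 and 0.035 m and horizontal distance between cup5_mid and cup1_mid below 0.035 m and z of cup5_mid in the frame of cup1_mid between 0.002 and 0.035 m and horizontal distance between cup3_mid and cup2_mid below 0.01 m and z of cup3_mid in the frame of cup2_mid between 0.002 and 0.035 m and horizontal distance between cup4_mid and cup2_mid below 0.018 m and z of cup4_mid in the frame of cup2_mid between 0.002 and 0.035 m and horizontal distance between cup5_mid and cup2_mid below 0.025 m and z of cup5_mid in the frame of cup2_mid between 0.002 and 0.035 m and horizontal distance between cup4_mid and cup3_mid below 0.009 m and z of cup4_mid in the frame of cup3_mid between 0.002 and 0.035 m and horizontal distance between cup5_mid and cup3_mid below 0.016 m and z of cup5_mid in the frame of cup3_mid between 0.002 and 0.035 m and horizontal distance between cup5_mid and cup4_mid below 0.008 m and z of cup5_mid in the frame of cup4_mid between 0.002 and 0.035 m and x of cup1_mid in the frame of tray_floor between -0.05 and 0.05 m and y of cup1_mid in the frame of tray_floor between -0.05 and 0.05 m and height (world z) of cup1_mid below 0.04 m and angle between each of cup1_mid, cup2_mid, cup3_mid, cup4_mid, cup5_mid's own z axis and vertical below 0.2 rad and contact force between the fingers and cup1 below 0.2 N and contact force between the fingers and cup2 below 0.2 N and contact force between the fingers and cup3 below 0.2 N and contact force between the fingers and cup4 below 0.2 N and contact force between the fingers and cup5 below 0.2 N), for 0.2 s.
2. the breaker's lever has been pushed fully off (value of joint breaker below -0.42 rad), for 0.1 s.
3. then the lever has been thrown fully on (value of joint breaker above 0.42 rad), for 0.1 s.
4. then the green start button has been pressed in (value of joint start above 0.004 m), for 0.05 s.
At the end, for the whole second after the job is handed in: Every cup stands in every larger cup (underside 2 to 35 mm above the larger one's, axis within the larger one's wall), the largest stands in the tray within 50 mm of its centre along each side, all tilted less than 0.2 rad and at rest; breaker lever above 0.42 rad (on); start button out again (horizontal distance between cup2_mid and cup1_mid below 0.011 m and z of cup2_mid in the frame of cup1_mid between 0.002 and 0.035 m and horizontal distance between cup3_mid and cup1_mid below 0.02 m and z of cup3_mid in the frame of cup1_mid between 0.002 and 0.035 m and horizontal distance between cup4_mid and cup1_mid below 0.028 m and z of cup4_mid in the frame of cup1_mid between 0.002 and 0.035 m and horizontal distance between cup5_mid and cup1_mid below 0.035 m and z of cup5_mid in the frame of cup1_mid between 0.002 and 0.035 m and horizontal distance between cup3_mid and cup2_mid below 0.01 m and z of cup3_mid in the frame of cup2_mid between 0.002 and 0.035 m and horizontal distance between cup4_mid and cup2_mid below 0.018 m and z of cup4_mid in the frame of cup2_mid between 0.002 and 0.035 m and horizontal distance between cup5_mid and cup2_mid below 0.025 m and z of cup5_mid in the frame of cup2_mid between 0.002 and 0.035 m and horizontal distance between cup4_mid and cup3_mid below 0.009 m and z of cup4_mid in the frame of cup3_mid between 0.002 and 0.035 m and horizontal distance between cup5_mid and cup3_mid below 0.016 m and z of cup5_mid in the frame of cup3_mid between 0.002 and 0.035 m and horizontal distance between cup5_mid and cup4_mid below 0.008 m and z of cup5_mid in the frame of cup4_mid between 0.002 and 0.035 m and x of cup1_mid in the frame of tray_floor between -0.05 and 0.05 m and y of cup1_mid in the frame of tray_floor between -0.05 and 0.05 m and height (world z) of cup1_mid below 0.04 m and angle between each of cup1_mid, cup2_mid, cup3_mid, cup4_mid, cup5_mid's own z axis and vertical below 0.2 rad and value of joint breaker above 0.42 rad and value of joint start below 0.002 m and linear speed of each of cup1, cup2, cup3, cup4, cup5 below 0.02 m/s); the robot touches nothing.
It fails at once if a bystander is moved more than 4 cm (distance of any of tape, sand_block, brush from where it was at the start of the episode above 0.04 m).
Of cup2, cup3, cup4, cup5 only 3 to 4 are there at a start; the rules pass over those that are not, and their reading is None.
At some moment in a run one of cup2, cup3, cup4, cup5 may be knocked a few centimetres aside while the robot is not near it.
It also fails if it takes over 210 s, if anything falls off the work surface, if the arm or the gripper's body presses on something with over 40 N, if the wrist force passes 120 N, or if a joint passes its speed limit or range.

## Working session

There is one attempt and no reset: what is moved stays moved. The work goes in short steps, Python scripts to look and compute and a shell command to move; the robot and the scene stay as the last step left them, time stands still between calls to the robot, and variables do not carry over. Pictures are saved under pics/ and viewed, about 12 in all and at most 16, crops included, and the job is handed in when it is done.

```bash
mkdir -p pics; ls; cat > h.py <<'E'
import numpy as np,cv2
from scipy.spatial.transform import Rotation as R
from plant import robot, read_camera, camera_info, order
def save(n,img,crop=None,s=1):
    if crop: x0,y0,x1,y1=crop; img=img[y0:y1,x0:x1]
    img=cv2.resize(img,None,fx=s,fy=s,interpolation=cv2.INTER_CUBIC)
    cv2.imwrite('pics/'+n+'.png',img[:,:,::-1])
def T_tool(st):
    T=np.eye(4);T[:3,:3]=R.from_quat(st['ee_rot']).as_matrix();T[:3,3]=st['eef_pos'];return T
def cloud(name,st,depth):
    "world xyz for each pixel"
    ci=camera_info(name);h,w=depth.shape
    f=h/2/np.tan(np.radians(ci['fovy'])/2)
    u,v=np.meshgrid(np.arange(w),np.arange(h))
    a=(u-ci['cx'])/f;b=(v-ci['cy'])/f
    if name=='wrist':
        r=np.hypot(a,b)+1e-9;k=np.tan(np.minimum(r,1.5))/r;a=a*k;b=b*k
    P=np.stack([a*depth,b*depth,depth],-1)
    if name=='wrist':
        T=T_tool(st)@np.array(ci['T_tool_cam'])
        return P@T[:3,:3].T+T[:3,3]
    Rm=R.from_rotvec(np.ravel(ci['rvec'])).as_matrix()
    return (P-np.ravel(ci['tvec']))@Rm
def look(name,n=None,crop=None,s=1):
    st=robot.read_state();img,d=read_camera(name);P=cloud(name,st,d)
    np.savez('last_'+name+'.npz',img=img,P=P,d=d)
    if n: save(n,img,crop,s)
    return st,img,P,d
def totool(p,st=None):
    st=st or robot.read_state();T=T_tool(st);return T[:3,:3].T@(np.array(p)-T[:3,3])
E
python3 - <<'E'
from h import *
for c in('scene','top','wrist'):print(c,camera_info(c))
print(robot.read_state())
st,i,P,d=look('top','top0',s=1.5)
st,i,P,d=look('scene','scene0',s=1.5)
E
```

```text
pics
scene {'fovy': 44.70966199922819, 'cx': 261.4830455750342, 'cy': 195.17644783217727, 'rvec': array([ 0.67144485,  2.80907694, -0.84389219]), 'tvec': array([ 0.44446209, -0.13393462,  1.43965477])}
top {'fovy': 51.7669366460788, 'cx': 255.31374851066545, 'cy': 183.7375278886057, 'rvec': array([ 2.16987199, -2.16056393,  0.15790179]), 'tvec': array([0.01321557, 0.53020093, 1.24192274])}
wrist {'fovy': 65.70646984690485, 'cx': 252.34931115778963, 'cy': 194.49212150145124, 'T_tool_cam': array([[ 9.99999155e-01,  1.10262368e-03, -6.88024398e-04,
         3.89836039e-04],
       [-8.66173734e-04,  9.60086684e-01,  2.79701286e-01,
        -7.11540270e-02],
       [ 9.68968323e-04, -2.79700454e-01,  9.60086828e-01,
        -1.41729814e-01],
       [ 0.00000000e+00,  0.00000000e+00,  0.00000000e+00,
         1.00000000e+00]])}
{'time': 0.0, 'joints': array([ 1.12778617,  0.5371962 , -0.00443084,  1.53890034,  0.00260015,
        1.06729116, -0.07119526]), 'dq': array([-0.00197351,  0.00124981, -0.00120154, -0.00024322,  0.0002605 ,
       -0.0002086 , -0.00040931]), 'effort': array([ 1.82405042e-04, -5.83409107e+01,  1.04885515e+00, -2.59099907e+01,
        1.24457965e-02,  9.46244400e-03, -7.99469291e-06]), 'eef_pos': array([ 0.23891012, -0.60380369,  0.2303831 ]), 'ee_rot': array([ 8.27049092e-01, -5.62128988e-01, -7.75783580e-04, -4.45615158e-04]), 'ft_force': array([-0.5450612 , -1.2038258 , -0.19545931]), 'torque': array([-0.00933215, -0.00604852, -0.01053772]), 'gripper_width': 0.08571410801313713}
```

View pics/top0.png

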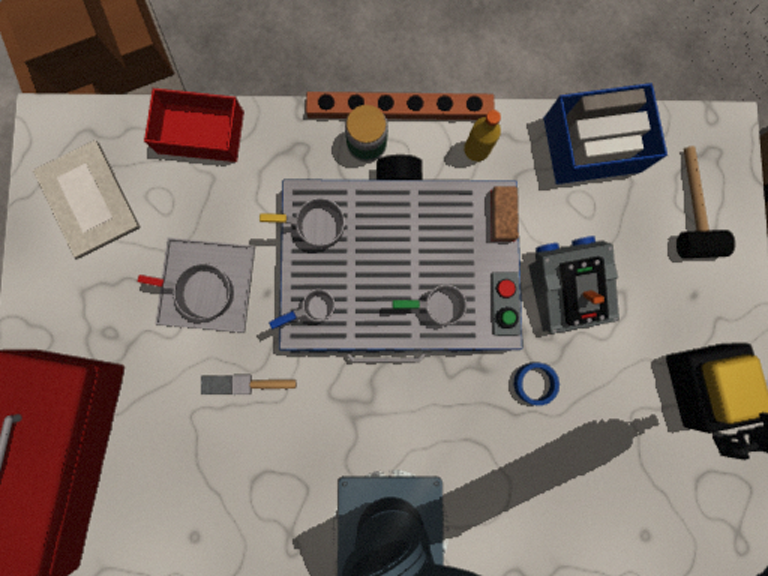

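View pics/scene0.png

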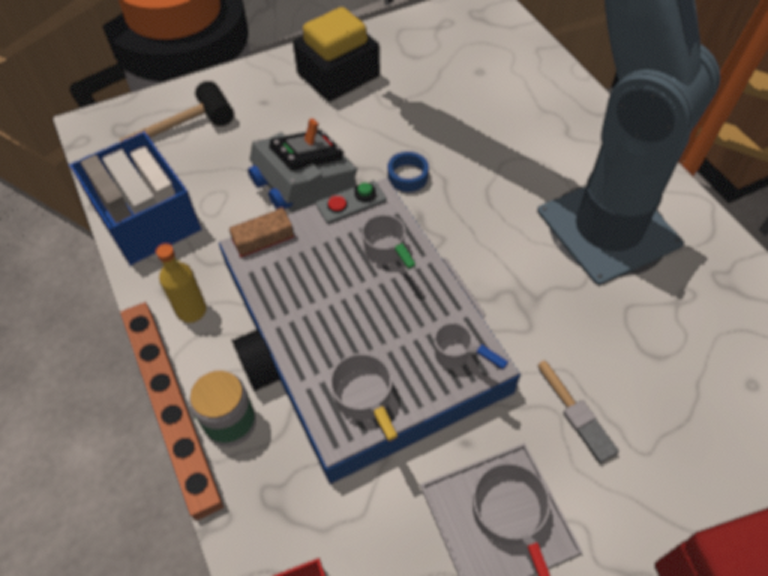

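The top view (1.5x) shows yellow cup 2 at (320,224), green cup 3 at (445,306) and blue cup 4 at (319,306) on the grille. Red cup 1 is in the tray on the left at (204,293), the breaker lever is at about (593,297) and the green button at (507,317). Black cup 5 is absent. All handles point roughly +y.

```bash
cat >> h.py <<'E'
HUE={1:((0,8),(172,180)),2:((20,32),),3:((55,85),),4:((105,125),)}
GR={1:.1,2:.09,3:.081,4:.073}; RIM={1:.0575,2:.0475,3:.0385,4:.0305}
def handle(img,P,k,c0,rad,zlo=.05,zhi=.3):
    "bar top-surface points of handle k near c0 -> centre, direction"
    hsv=cv2.cvtColor(img,cv2.COLOR_RGB2HSV);m=np.zeros(img.shape[:2],bool)
    for a,b in HUE[k]: m|=(hsv[...,0]>=a)&(hsv[...,0]<=b)
    m&=(hsv[...,1]>110)&(hsv[...,2]>50)&(P[...,2]>zlo)&(P[...,2]<zhi)&(np.hypot(P[...,0]-c0[0],P[...,1]-c0[1])<rad)
    p=P[m]; 
    return p,m
def rimfit(P,c0,r,zr,dz=.008):
    m=(abs(P[...,2]-zr)<dz)&(abs(np.hypot(P[...,0]-c0[0],P[...,1]-c0[1])-r)<.012)
    q=P[m]
    for _ in range(4):
        A=np.c_[2*q[:,:2],np.ones(len(q))];s=np.linalg.lstsq(A,(q[:,:2]**2).sum(1),rcond=None)[0]
        rr=np.sqrt(s[2]+s[:2]@s[:2]);e=abs(np.hypot(*(q[:,:2]-s[:2]).T)-rr);q=q[e<max(.003,2*e.std())]
    return s[:2],rr,len(q),np.median(q[:,2])
E
python3 - <<'E'
from h import *
z=np.load('last_top.npz');img,P=z['img'],z['P']
px={1:(204,293),2:(320,224),3:(445,306),4:(319,306)}
for n,(u,v) in dict(but=(507,317),red=(506,288),levtip=(590,296),block=(505,213),tape=(520,384),grille=(380,263),bx=(560,310),trayTL=(166,242),trayTR=(253,246),trayBL=(158,322),trayBR=(246,332)).items():
    print(n,P[int(v/1.5),int(u/1.5)].round(4))
for k,(u,v) in px.items():
    c=P[int(v/1.5),int(u/1.5)]
    try:
        for it in range(3):
            s,rr,n,zz=rimfit(P,c[:2],RIM[k],.058 if k==1 else .135); c=s
        print(k,'rim',s.round(4),rr.round(4),n,zz.round(4))
    except Exception as e: print(k,e)
    p,m=handle(img,P,k,c[:2],.16)
    if len(p):
        md=np.median(p,0); lo=p[:,:2].min(0);hi=p[:,:2].max(0)
        d=md[:2]-c[:2];print('   handle',len(p),md.round(4),'ang',np.degrees(np.arctan2(d[1],d[0])).round(1),np.hypot(*d).round(4))
E
```

```text
but [ 0.4387 -0.2313  0.1154]
red [ 0.4976 -0.2331  0.1   ]
levtip [ 0.4788 -0.3882  0.145 ]
block [ 0.649  -0.229   0.1201]
tape [ 0.3014 -0.2714  0.0365]
grille [0.552  0.0236 0.077 ]
bx [ 0.4572 -0.3511  0.0727]
trayTL [ 0.6078  0.4963 -0.0013]
trayTR [0.5964 0.3018 0.0132]
trayBL [0.4318 0.4983 0.0144]
trayBR [ 4.105e-01  3.117e-01 -3.000e-04]
1 rim [0.4939 0.3949] 0.0569 164 0.0576
   handle 84 [0.5112 0.4933 0.0837] ang 80.0 0.1
2 rim [0.6262 0.1438] 0.047 142 0.1349
   handle 93 [0.6269 0.2351 0.1612] ang 89.6 0.0913
3 rim [ 0.4618 -0.1062] 0.0377 108 0.135
   handle 161 [ 0.4551 -0.0416  0.1582] ang 95.9 0.065
4 rim [0.46   0.1446] 0.03 79 0.1351
   handle 141 [0.4228 0.2006 0.1603] ang 123.6 0.0673
```

```bash
cat >> h.py <<'E'
def goto(p,psi,st=None,tilt=None):
    "print tool-frame shift (m) and turn (deg) for TCP world p, tool down with x axis at world angle psi (deg)"
    st=st or robot.read_state();T=T_tool(st);c,s=np.cos(np.radians(psi)),np.sin(np.radians(psi))
    G=np.array([[c,s,0],[s,-c,0],[0,0,-1.]])
    if tilt is not None: G=G@R.from_rotvec(np.radians(tilt)).as_matrix()
    t=T[:3,:3].T@(np.array(p)-T[:3,3]);w=np.degrees(R.from_matrix(T[:3,:3].T@G).as_rotvec())
    print('shift',t.round(4).tolist(),'turn',w.round(2).tolist(),'rows>=',int(np.ceil(max(np.linalg.norm(t)/.0417,np.linalg.norm(w)/7.16)))+1)
def pol(c,r,a): return [c[0]+r*np.cos(np.radians(a)),c[1]+r*np.sin(np.radians(a))]
E
python3 -c "
from h import *
goto([.627,.234,.25],-.4)"
```

```text
shift [-0.6363, -0.6692, -0.0186] turn [-0.05, 0.08, -68.01] rows>= 24
```

```bash
python3 -m creep '[[45,[0,0,-0.03],[0,0,0]],[45,[-0.6363,-0.6692,-0.02],[0,0,-68]],[45,[-0.6363,-0.6692,-0.02],[0,0,-68]],[45,[-0.6363,-0.6692,-0.02],[0,0,-68]],[45,[-0.6363,-0.6692,-0.02],[0,0,-68]],[45,[-0.6363,-0.6692,-0.02],[0,0,-68]],[45,[-0.6363,-0.6692,-0.02],[0,0,-68]],[45,[-0.6363,-0.6692,-0.02],[0,0,-68]],[45,[-0.6363,-0.6692,-0.02],[0,0,-68]],[45,[-0.6363,-0.6692,-0.02],[0,0,-68]],[45,[-0.6363,-0.6692,-0.02],[0,0,-68]],[45,[-0.6363,-0.6692,-0.02],[0,0,-68]],[45,[-0.6363,-0.6692,-0.02],[0,0,-68]],[45,[-0.6363,-0.6692,-0.02],[0,0,-68]],[45,[-0.6363,-0.6692,-0.02],[0,0,-68]],[45,[-0.6363,-0.6692,-0.02],[0,0,-68]],[45,[-0.6363,-0.6692,-0.02],[0,0,-68]],[45,[-0.6363,-0.6692,-0.02],[0,0,-68]],[45,[-0.6363,-0.6692,-0.02],[0,0,-68]],[45,[-0.6363,-0.6692,-0.02],[0,0,-68]]]' 100
python3 -c "
from h import *
goto([.627,.234,.21],-.4)"
```

```text
time: 1.77
eef_pos: [0.572, 0.1161, 0.2523]
ee_rot: [1.0, -0.004, -0.001, -0.001]
ft_force: [1.6, -0.3, 0.3]
gripper_width: 0.0383
shift [0.0542, -0.1183, 0.0424] turn [-0.06, 0.07, -0.03] rows>= 5
```

```bash
python3 -m creep '[[45,[0.054,-0.118,0.042],[0,0,0]],[45,[0.054,-0.118,0.042],[0,0,0]],[45,[0.054,-0.118,0.042],[0,0,0]],[45,[0.054,-0.118,0.042],[0,0,0]],[45,[0.054,-0.118,0.042],[0,0,0]],[45,[0.054,-0.118,0.042],[0,0,0]]]'
cat > chk.py <<'E'
import sys
from h import *
# usage: chk.py k x y rimz name : refine cup k from wrist camera
k=int(sys.argv[1]);c=np.array([float(sys.argv[2]),float(sys.argv[3])]);zr=float(sys.argv[4])
st,img,P,d=look('wrist',sys.argv[5] if len(sys.argv)>5 else None,s=1.3)
for _ in range(3): c,rr,n,zz=rimfit(P,c,RIM[k],zr)
p,m=handle(img,P,k,c,.16,zr+.012,zr+.05)
p=p[p[:,2]>p[:,2].max()-.006]; b=p[:,:2].mean(0); 
ax=np.linalg.svd(p[:,:2]-b)[2][0]; ax*=np.sign(ax@(b-c))
print('rim',c.round(4),rr.round(4),n,zz.round(4),'bar',len(p),b.round(4),p[:,2].max().round(4),'bar axis',np.degrees(np.arctan2(ax[1],ax[0])).round(1),'ang c->b',np.degrees(np.arctan2(*(b-c)[::-1])).round(1),'r',np.hypot(*(b-c)).round(4))
E
python3 chk.py 2 .6262 .1438 .135 w1
python3 -c "
from h import *
goto([.627,.234,.136],-.4)"
```

```text
time: 2.27
eef_pos: [0.6262, 0.2337, 0.2095]
ee_rot: [1.0, -0.003, -0.001, -0.0]
ft_force: [-0.4, 0.0, 0.7]
gripper_width: 0.0385
rim [0.6273 0.1469] 0.0467 614 0.1332 bar 1601 [0.6289 0.2375] 0.1621 bar axis 89.3 ang c->b 89.0 r 0.0906
shift [0.0004, -0.0018, 0.0742] turn [0.03, 0.1, -0.08] rows>= 3
```

View pics/w1.png

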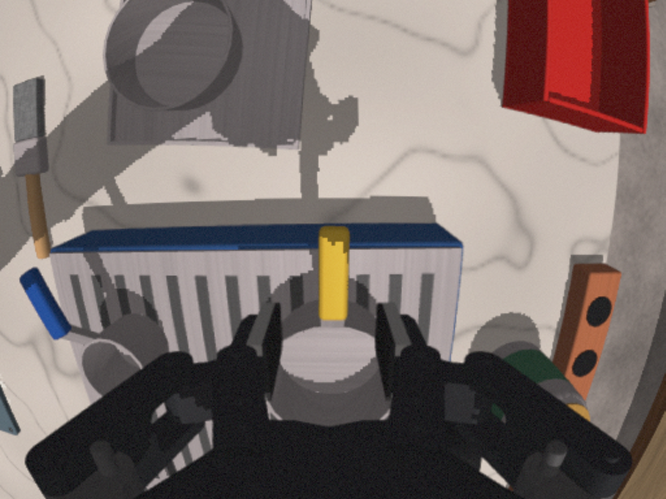

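Wrist view: the yellow handle is at (334,275), between the fingers. I'm descending to grip it and then lifting.

```bash
python3 -m creep '[[45,[0.002,-0.0015,0.04],[0,0,0]],[45,[0.002,-0.0015,0.072],[0,0,0]],[45,[0.002,-0.0015,0.072],[0,0,0]],[10,[0.002,-0.0015,0.072],[0,0,0]],[10,[0.002,-0.0015,0.072],[0,0,0]],[10,[0.002,-0.0015,0.072],[0,0,0]],[10,[0.002,-0.0015,0.072],[0,0,0]],[10,[0.002,-0.0015,0.072],[0,0,0]],[10,[0.002,-0.0015,0.072],[0,0,0]],[10,[0.002,-0.0015,0.05],[0,0,0]],[10,[0.002,-0.0015,0.02],[0,0,0]],[10,[0.002,-0.0015,-0.01],[0,0,0]],[10,[0.002,-0.0015,-0.04],[0,0,0]],[10,[0.002,-0.0015,-0.04],[0,0,0]],[10,[0.002,-0.0015,-0.04],[0,0,0]]]' 110
python3 - <<'E'
from h import *
st,img,P,d=look('wrist','w2',s=1.3)
print(st['eef_pos'])
c,rr,n,z=rimfit(P,[.627,.147],.0475,.135+.04+.073,dz=.03);print(c,rr,n,z)
m=(abs(np.hypot(P[...,0]-.627,P[...,1]-.147)-.0475)<.006)&(P[...,2]>.2)
q=P[m];A=np.c_[q[:,:2]-[.627,.147],np.ones(len(q))]
print(len(q),np.linalg.lstsq(A,q[:,2],rcond=None)[0])
p=pol([.4939,.3949],.0906,35);goto([*p,.25],-55)
E
```

```text
time: 3.57
eef_pos: [0.6295, 0.2344, 0.2523]
ee_rot: [1.0, -0.004, 0.001, -0.001]
ft_force: [0.3, -0.2, -1.7]
gripper_width: 0.0136
[0.62953672 0.23443315 0.2522579 ]
[0.62945594 0.19642021] 0.008893328176696861 19 0.24544399802789602
19 [0.00469158 0.12750778 0.23938892]
shift [-0.0622, -0.2127, 0.0002] turn [0.08, 0.07, 54.53] rows>= 9
```

View pics/w2.png

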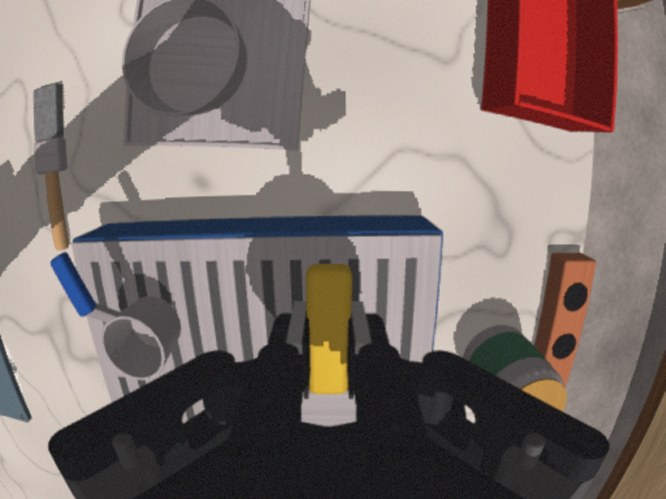

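The yellow handle is held at (330,330), with the cup lifted off the grille. I'll check its tilt from the depth data.

```bash
cat > tilt.py <<'E'
import sys
from h import *
k=int(sys.argv[1]);new=len(sys.argv)>2
if new: look('wrist')
z=np.load('last_wrist.npz');st=robot.read_state()
p,m=handle(z['img'],z['P'],k,st['eef_pos'][:2],.1,st['eef_pos'][2]-.03,st['eef_pos'][2]+.09)
T=T_tool(st);q=(p-T[:3,3])@T[:3,:3]
y0,y1=q[:,1].min(),q[:,1].max()
for a in np.arange(y0,y1,.006):
    s=q[(q[:,1]>=a)&(q[:,1]<a+.006)]
    if len(s)>10: print('y',round(a+.003,4),'z',np.percentile(s[:,2],10).round(4),np.median(s[:,2]).round(4),'x',np.median(s[:,0]).round(4),len(s))
E
python3 tilt.py 2
```

```text
y -0.0269 z -0.0221 -0.0206 x 0.0016 593
y -0.0209 z -0.0223 -0.0214 x 0.0016 440
y -0.0149 z -0.0222 -0.0215 x 0.0014 406
y -0.0089 z -0.0221 -0.0214 x 0.0011 341
y -0.0029 z -0.0221 -0.0214 x 0.0016 336
y 0.0031 z -0.0223 -0.0214 x 0.0016 329
y 0.0091 z -0.0222 -0.0214 x 0.0011 308
y 0.0151 z -0.022 -0.0213 x 0.0011 280
y 0.0211 z -0.0216 -0.0208 x 0.0011 121
```

```bash
python3 - <<'E'
from h import *
z=np.load('last_wrist.npz');P=z['P'];c=np.array([.494,.395])
for _ in range(3): c,rr,n,zz=rimfit(P,c,.0575,.058);print(c,rr,n,zz)
a=35;p=np.array(pol([.4945,.396],.087,a))-.0013*np.array([np.cos(np.radians(a-90)),np.sin(np.radians(a-90))]);print(p)
goto([*p,.25],a-90);
E
```

```text
[0.4949053  0.39626206] 0.056750612821803145 990 0.05644686307879643
[0.4949053  0.39626206] 0.056750612821803145 990 0.05644686307879643
[0.4949053  0.39626206] 0.056750612821803145 990 0.05644686307879643
[0.56502058 0.44696605]
shift [-0.0653, -0.2127, 0.0002] turn [0.08, 0.07, 54.53] rows>= 9
```

```bash
python3 -m creep '[[10,[-0.013,-0.042,0],[0,0,11]],[10,[-0.065,-0.2127,0],[0,0,54.5]],[10,[-0.065,-0.2127,0],[0,0,54.5]],[10,[-0.065,-0.2127,0],[0,0,54.5]],[10,[-0.065,-0.2127,0],[0,0,54.5]],[10,[-0.065,-0.2127,0],[0,0,54.5]],[10,[-0.065,-0.2127,0],[0,0,54.5]],[10,[-0.065,-0.2127,0],[0,0,54.5]],[10,[-0.065,-0.2127,0],[0,0,54.5]],[10,[-0.065,-0.2127,0],[0,0,54.5]],[10,[-0.065,-0.2127,0],[0,0,54.5]]]'
python3 tilt.py 2 1 | sed -n '1p;5p;9p'
python3 - <<'E'
from h import *
a=35;p=np.array(pol([.4945,.396],.087,a))-.0013*np.array([np.cos(np.radians(a-90)),np.sin(np.radians(a-90))])
goto([*p,.07],a-90);
E
```

```text
time: 4.53
eef_pos: [0.5652, 0.4461, 0.249]
ee_rot: [0.888, -0.461, -0.001, 0.002]
ft_force: [-0.6, 0.8, -1.9]
gripper_width: 0.0133
y -0.0263 z -0.0196 -0.0183 x 0.0007 569
y -0.0023 z -0.0198 -0.0191 x 0.0003 335
y 0.0217 z -0.0193 -0.0186 x 0.0003 118
shift [-0.0007, -0.0007, 0.1794] turn [0.17, 0.02, 0.11] rows>= 6
```

```bash
python3 -m creep '[[10,[-0.0007,-0.0007,0.04],[0,0,0]],[10,[-0.0007,-0.0007,0.08],[0,0,0]],[10,[-0.0007,-0.0007,0.115],[0,0,0]],[10,[-0.0007,-0.0007,0.145],[0,0,0]],[10,[-0.0007,-0.0007,0.165],[0,0,0]],[10,[-0.0007,-0.0007,0.172],[0,0,0]],[10,[-0.0007,-0.0007,0.175],[0,0,0]],[10,[-0.0007,-0.0007,0.175],[0,0,0]]]'
python3 tilt.py 2 1 | sed -n '1p;5p;9p'
```

```text
time: 5.25
eef_pos: [0.5655, 0.447, 0.0747]
ee_rot: [0.887, -0.461, -0.001, 0.001]
ft_force: [0.7, -0.2, -0.6]
gripper_width: 0.0137
y -0.0258 z -0.0187 -0.0173 x 0.0008 583
y -0.0018 z -0.0191 -0.0183 x 0.0004 331
y 0.0222 z -0.0188 -0.0179 x 0.0004 123
```

```bash
python3 -m creep '[[10,[0,0,0.003],[0,0,0]],[10,[0,0,0.005],[0,0,0]],[10,[0,0,0.005],[0,0,0]]]' && python3 -m creep '[[20,[0,0,0],[0,0,0]],[40,[0,0,0],[0,0,0]],[40,[0,0,0],[0,0,0]],[40,[0,0,0],[0,0,0]],[40,[0,0,-0.03],[0,0,0]],[40,[0,0,-0.07],[0,0,0]],[40,[0,0,-0.11],[0,0,0]],[40,[0,0,-0.15],[0,0,0]],[40,[0,0,-0.16],[0,0,0]]]'
python3 - <<'E'
from h import *
st,img,P,d=look('wrist','w3',s=1.3)
for k,r in((1,.0575),(2,.0475)):
  c=np.array([.4945,.396])
  for _ in range(3): c,rr,n,zz=rimfit(P,c,r,.0555+.005*k-.003,dz=.006)
  print(k,c,rr,n,zz)
goto([.455,-.04+.005,.23],5.9)
E
```

```text
time: 5.55
eef_pos: [0.5664, 0.4479, 0.0717]
ee_rot: [0.887, -0.461, -0.0, -0.0]
ft_force: [-1.1, -0.2, -1.2]
gripper_width: 0.0136
time: 6.3
eef_pos: [0.5688, 0.4503, 0.24]
ee_rot: [0.887, -0.461, 0.002, -0.006]
ft_force: [0.9, 0.7, 0.4]
gripper_width: 0.0341
1 [0.49478749 0.39741102] 0.05646006037694929 470 0.05666939529541368
2 [0.49584417 0.40258447] 0.048937879705808957 412 0.061390787299395094
shift [0.3317, 0.3721, 0.0044] turn [-0.67, -0.24, -60.81] rows>= 13
```

View pics/w3.png

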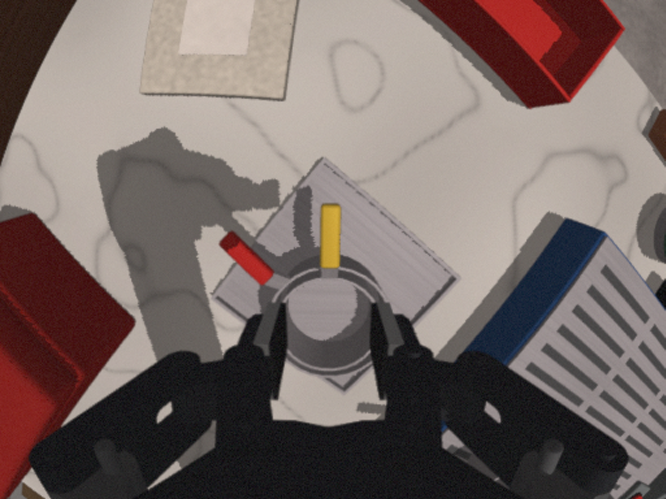

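Yellow cup 2 sits in cup 1, with both rims round (325,325) and the handles at (247,258) and (331,236). Next is green cup 3.

```bash
python3 -m creep '[[45,[0.02,0.025,0.0],[0,0,-5]],[45,[0.3317,0.3721,0.0044],[-0.67,-0.24,-60.8]],[45,[0.3317,0.3721,0.0044],[-0.67,-0.24,-60.8]],[45,[0.3317,0.3721,0.0044],[-0.67,-0.24,-60.8]],[45,[0.3317,0.3721,0.0044],[-0.67,-0.24,-60.8]],[45,[0.3317,0.3721,0.0044],[-0.67,-0.24,-60.8]],[45,[0.3317,0.3721,0.0044],[-0.67,-0.24,-60.8]],[45,[0.3317,0.3721,0.0044],[-0.67,-0.24,-60.8]],[45,[0.3317,0.3721,0.0044],[-0.67,-0.24,-60.8]],[45,[0.3317,0.3721,0.0044],[-0.67,-0.24,-60.8]],[45,[0.3317,0.3721,0.0044],[-0.67,-0.24,-60.8]],[45,[0.3317,0.3721,0.0044],[-0.67,-0.24,-60.8]],[45,[0.3317,0.3721,0.0044],[-0.67,-0.24,-60.8]],[45,[0.3317,0.3721,0.0044],[-0.67,-0.24,-60.8]],[45,[0.3317,0.3721,0.0044],[-0.67,-0.24,-60.8]],[45,[0.3317,0.3721,0.0044],[-0.67,-0.24,-60.8]]]'
python3 chk.py 3 .4618 -.1062 .135 w4
python3 - <<'E'
from h import *
goto([.455,-.025,.138],5.9)
E
```

```text
time: 7.68
eef_pos: [0.4553, -0.0336, 0.23]
ee_rot: [0.999, 0.052, 0.0, -0.0]
ft_force: [0.0, -0.3, -0.1]
gripper_width: 0.0383
rim [ 0.4624 -0.1046] 0.0379 973 0.1332 bar 1319 [ 0.4609 -0.023 ] 0.1622 bar axis 91.7 ang c->b 91.1 r 0.0816
shift [0.0005, -0.0082, 0.092] turn [-0.04, -0.02, 0.14] rows>= 4
```

```bash
python3 -m creep '[[45,[0.0055,-0.0095,0.035],[0,0,4.5]],[45,[0.0055,-0.0095,0.07],[0,0,4.5]],[45,[0.0055,-0.0095,0.091],[0,0,4.5]],[45,[0.0055,-0.0095,0.091],[0,0,4.5]],[10,[0.0055,-0.0095,0.091],[0,0,4.5]],[10,[0.0055,-0.0095,0.091],[0,0,4.5]],[10,[0.0055,-0.0095,0.091],[0,0,4.5]],[10,[0.0055,-0.0095,0.091],[0,0,4.5]],[10,[0.0055,-0.0095,0.091],[0,0,4.5]],[10,[0.0055,-0.0095,0.091],[0,0,4.5]],[10,[0.0055,-0.0095,0.07],[0,0,4.5]],[10,[0.0055,-0.0095,0.035],[0,0,4.5]],[10,[0.0055,-0.0095,0.0],[0,0,4.5]],[10,[0.0055,-0.0095,-0.02],[0,0,4.5]],[10,[0.0055,-0.0095,-0.02],[0,0,4.5]]]'
python3 tilt.py 3 1
python3 - <<'E'
from h import *
a=130;p=np.array(pol([.495,.400],.081,a));print(p)
goto([*p,.25],a-90)
E
```

```text
time: 8.98
eef_pos: [0.4624, -0.0234, 0.2543]
ee_rot: [1.0, 0.013, 0.004, 0.0]
ft_force: [0.9, 0.5, -2.0]
gripper_width: 0.0135
y -0.0212 z -0.0224 -0.0211 x 0.0015 556
y -0.0152 z -0.0227 -0.0219 x 0.002 403
y -0.0092 z -0.0226 -0.0219 x 0.0015 354
y -0.0032 z -0.0227 -0.022 x 0.0015 332
y 0.0028 z -0.0226 -0.022 x 0.0018 314
y 0.0088 z -0.0228 -0.0219 x 0.0015 306
y 0.0148 z -0.0226 -0.022 x 0.0011 283
y 0.0208 z -0.0226 -0.0219 x 0.0021 267
y 0.0268 z -0.0224 -0.0215 x 0.0021 99
[0.4429342 0.4620496]
shift [-0.0054, -0.486, 0.0017] turn [0.11, -0.25, -38.5] rows>= 13
```

```bash
python3 - <<'E'
from h import *
a=130;p=np.array(pol([.4953,.400],.0835,a))-.0015*np.array(pol([0,0],1,a-90));print(p)
goto([*p,.25],a-90)
E
```

```text
[0.44047817 0.46300053]
shift [-0.0078, -0.487, 0.0017] turn [0.11, -0.25, -38.5] rows>= 13
```

```bash
python3 -m creep '[[10,[0,-0.025,0],[0,0,-3]],[10,[-0.0078,-0.487,0.0017],[0,0,-38.5]],[10,[-0.0078,-0.487,0.0017],[0,0,-38.5]],[10,[-0.0078,-0.487,0.0017],[0,0,-38.5]],[10,[-0.0078,-0.487,0.0017],[0,0,-38.5]],[10,[-0.0078,-0.487,0.0017],[0,0,-38.5]],[10,[-0.0078,-0.487,0.0017],[0,0,-38.5]],[10,[-0.0078,-0.487,0.0017],[0,0,-38.5]],[10,[-0.0078,-0.487,0.0017],[0,0,-38.5]],[10,[-0.0078,-0.487,0.0017],[0,0,-38.5]],[10,[-0.0078,-0.487,0.0017],[0,0,-38.5]],[10,[-0.0078,-0.487,0.0017],[0,0,-38.5]],[10,[-0.0078,-0.487,0.0017],[0,0,-38.5]],[10,[-0.0078,-0.487,0.0017],[0,0,-38.5]],[10,[-0.0078,-0.487,0.0017],[0,0,-38.5]],[10,[-0.0078,-0.487,0.0017],[0,0,-38.5]]]'
python3 tilt.py 3 1 | sed -n '1p;5p;9p'
python3 - <<'E'
from h import *
a=130;p=np.array(pol([.4953,.400],.0835,a))-.0015*np.array(pol([0,0],1,a-90))
goto([*p,.08],a-90)
z=np.load('last_wrist.npz');save('w5',z['img'],s=1.3)
E
```

```text
time: 10.37
eef_pos: [0.4412, 0.4608, 0.2487]
ee_rot: [0.94, 0.341, 0.001, 0.002]
ft_force: [0.3, -0.4, -1.1]
gripper_width: 0.0133
y -0.021 z -0.0195 -0.0183 x -0.0001 523
y 0.003 z -0.0196 -0.0189 x -0.0001 302
y 0.027 z -0.0194 -0.0187 x -0.0001 87
shift [0.0003, -0.0032, 0.1691] turn [0.28, -0.11, -0.14] rows>= 6
```

View pics/w5.png

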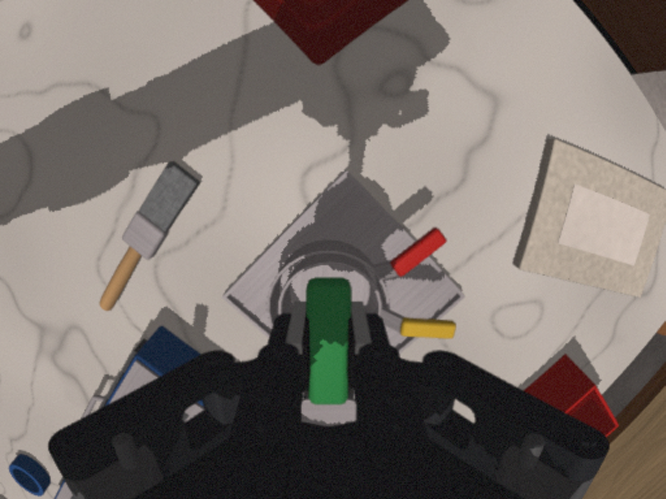

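The green handle is held at (329,340) over the nest, with the yellow and red handles clear to the right.

```bash
python3 -m creep '[[10,[0,-0.003,0.03],[0,0,0]],[10,[0,-0.003,0.07],[0,0,0]],[10,[0,-0.003,0.105],[0,0,0]],[10,[0,-0.003,0.135],[0,0,0]],[10,[0,-0.003,0.157],[0,0,0]],[10,[0,-0.003,0.168],[0,0,0]],[10,[0,-0.003,0.172],[0,0,0]],[10,[0,-0.003,0.172],[0,0,0]]]'
python3 tilt.py 3 1 | sed -n '1p;5p;9p'
```

```text
time: 11.08
eef_pos: [0.4408, 0.4618, 0.0771]
ee_rot: [0.94, 0.34, 0.002, 0.002]
ft_force: [-0.3, 0.1, 0.2]
gripper_width: 0.0132
y -0.0204 z -0.0187 -0.0175 x -0.0007 556
y 0.0036 z -0.0191 -0.0183 x -0.0002 312
y 0.0276 z -0.0187 -0.018 x -0.0007 101
```

```bash
python3 -m creep '[[10,[0,0,0.002],[0,0,0]],[10,[0,0,0.002],[0,0,0]],[20,[0,0,0.002],[0,0,0]],[40,[0,0,0.002],[0,0,0]],[40,[0,0,0.002],[0,0,0]],[40,[0,0,0.002],[0,0,0]],[40,[0,0,-0.03],[0,0,0]],[40,[0,0,-0.07],[0,0,0]],[40,[0,0,-0.11],[0,0,0]],[40,[0,0,-0.15],[0,0,0]],[40,[0,0,-0.16],[0,0,0]]]'
python3 - <<'E'
from h import *
st,img,P,d=look('wrist','w6',s=1.3)
for k,r in((1,.0575),(2,.0475),(3,.0385)):
  c=np.array([.4953,.399])
  for _ in range(3): c,rr,n,zz=rimfit(P,c,r,.0555+.005*k-.003,dz=.006)
  print(k,c,rr,n,zz)
p,m=handle(img,P,4,[.4228,.2],.2,.13,.2);print('blue',len(p),p.mean(0) if len(p) else '')
goto([.4228-.001,.2006+.003,.23],33.6)
E
```

```text
time: 12.05
eef_pos: [0.4415, 0.4661, 0.2454]
ee_rot: [0.94, 0.341, 0.007, -0.001]
ft_force: [1.4, 1.9, 1.1]
gripper_width: 0.0341
1 [0.49358874 0.39820892] 0.05553542417329985 168 0.05662948340718019
2 [0.49372521 0.40456192] 0.04394317396869917 373 0.06193113632136499
3 [0.49386965 0.39950889] 0.03868260231140845 340 0.06658486017825238
blue 0 
shift [-0.1833, 0.1888, 0.013] turn [0.14, -0.74, 6.21] rows>= 8
```

```bash
python3 -m creep '[[45,[-0.02,0.02,0],[0,0,0]],[45,[-0.183,0.189,0.013],[0.14,-0.74,6.2]],[45,[-0.183,0.189,0.013],[0.14,-0.74,6.2]],[45,[-0.183,0.189,0.013],[0.14,-0.74,6.2]],[45,[-0.183,0.189,0.013],[0.14,-0.74,6.2]],[45,[-0.183,0.189,0.013],[0.14,-0.74,6.2]],[45,[-0.183,0.189,0.013],[0.14,-0.74,6.2]],[45,[-0.183,0.189,0.013],[0.14,-0.74,6.2]],[45,[-0.183,0.189,0.013],[0.14,-0.74,6.2]],[45,[-0.183,0.189,0.013],[0.14,-0.74,6.2]]]'
python3 chk.py 4 .46 .1446 .135 w7
python3 -c "
from h import *
goto([.4228-.001,.2006+.003,.138],33.6)"
```

```text
time: 12.93
eef_pos: [0.4222, 0.2044, 0.23]
ee_rot: [0.957, 0.289, 0.0, -0.0]
ft_force: [-0.3, 0.8, 0.9]
gripper_width: 0.0386
rim [0.46   0.1467] 0.0299 935 0.1333 bar 1325 [0.4286 0.2134] 0.1619 bar axis 115.3 ang c->b 115.3 r 0.0738
shift [-0.0012, 0.0011, 0.0921] turn [-0.05, -0.05, 0.1] rows>= 4
```

View pics/w7.png

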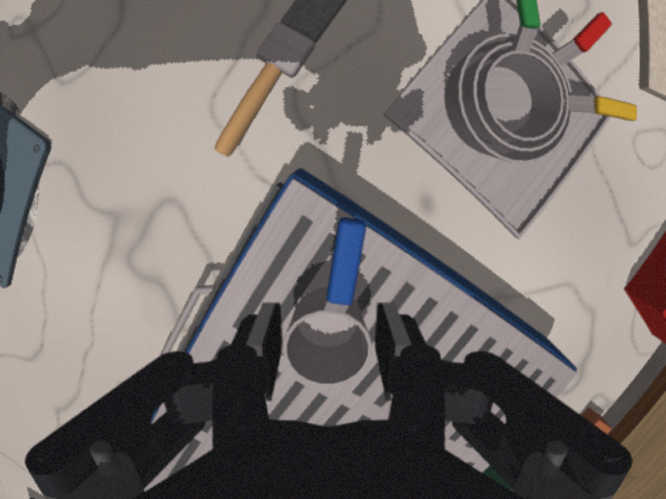

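View pics/w6.png

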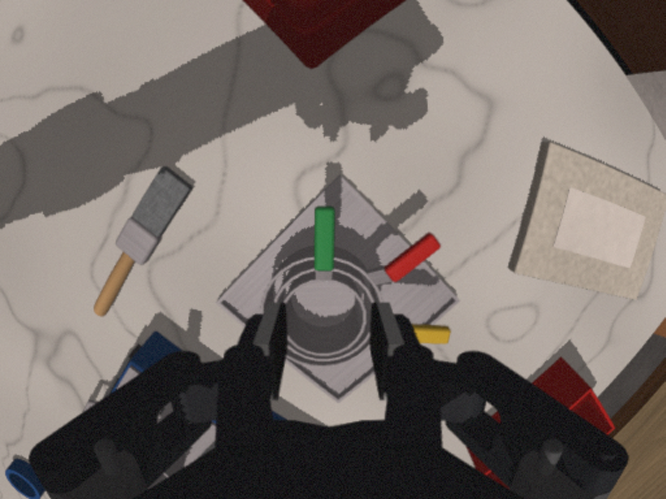

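Three cups are nested (w7: rims round (510,95)). The blue handle runs from (350,225) to (342,300), at an angle of 115°.

```bash
python3 -c "
from h import *
goto([.429,.2125,.139],25.3)"
```

```text
shift [0.0097, -0.0023, 0.0911] turn [-0.05, -0.04, 8.4] rows>= 4
```

```bash
python3 -m creep '[[45,[0.0097,-0.0023,0.03],[0,0,8.4]],[45,[0.0097,-0.0023,0.06],[0,0,8.4]],[45,[0.0097,-0.0023,0.091],[0,0,8.4]],[45,[0.0097,-0.0023,0.091],[0,0,8.4]],[10,[0.0097,-0.0023,0.091],[0,0,8.4]],[10,[0.0097,-0.0023,0.091],[0,0,8.4]],[10,[0.0097,-0.0023,0.091],[0,0,8.4]],[10,[0.0097,-0.0023,0.091],[0,0,8.4]],[10,[0.0097,-0.0023,0.091],[0,0,8.4]],[10,[0.0097,-0.0023,0.091],[0,0,8.4]],[10,[0.0097,-0.0023,0.07],[0,0,8.4]],[10,[0.0097,-0.0023,0.035],[0,0,8.4]],[10,[0.0097,-0.0023,0.0],[0,0,8.4]],[10,[0.0097,-0.0023,-0.02],[0,0,8.4]],[10,[0.0097,-0.0023,-0.02],[0,0,8.4]]]'
python3 tilt.py 4 1
python3 - <<'E'
from h import *
z=np.load('last_wrist.npz');P=z['P']
for k,r in((1,.0575),(2,.0475),(3,.0385)):
  c=np.array([.4945,.3995])
  for _ in range(3): c,rr,n,zz=rimfit(P,c,r,.0555+.005*k-.003,dz=.006)
  print(k,c,rr,n,zz)
E
```

```text
time: 14.23
eef_pos: [0.4313, 0.2137, 0.2546]
ee_rot: [0.976, 0.219, 0.004, -0.001]
ft_force: [1.2, 0.9, -0.4]
gripper_width: 0.0138
y -0.0217 z -0.0222 -0.0208 x 0.0018 568
y -0.0157 z -0.0225 -0.0217 x 0.0014 418
y -0.0097 z -0.0224 -0.0217 x 0.0018 359
y -0.0037 z -0.0225 -0.0217 x 0.0014 333
y 0.0023 z -0.0225 -0.0217 x 0.0014 325
y 0.0083 z -0.0227 -0.0218 x 0.0014 312
y 0.0143 z -0.0223 -0.0216 x 0.0014 284
y 0.0203 z -0.0224 -0.0216 x 0.0019 271
y 0.0263 z -0.0219 -0.0214 x 0.0014 124
1 [0.49345028 0.39688451] 0.05573697302441307 293 0.05625918945389968
2 [0.49498622 0.39809875] 0.04658418405588948 636 0.061527169963285416
3 [0.49345197 0.39889263] 0.0395119766192674 212 0.06693497711832119
```

```bash
python3 -c "
from h import *
goto([.419,.399,.25],90)"
```

```text
shift [0.0692, -0.1732, 0.0027] turn [0.17, -0.28, -64.74] rows>= 11
```

```bash
python3 -m creep '[[10,[0.005,-0.015,0],[0,0,-6]],[10,[0.0692,-0.1732,0.0027],[0.17,-0.28,-64.7]],[10,[0.0692,-0.1732,0.0027],[0.17,-0.28,-64.7]],[10,[0.0692,-0.1732,0.0027],[0.17,-0.28,-64.7]],[10,[0.0692,-0.1732,0.0027],[0.17,-0.28,-64.7]],[10,[0.0692,-0.1732,0.0027],[0.17,-0.28,-64.7]],[10,[0.0692,-0.1732,0.0027],[0.17,-0.28,-64.7]],[10,[0.0692,-0.1732,0.0027],[0.17,-0.28,-64.7]],[10,[0.0692,-0.1732,0.0027],[0.17,-0.28,-64.7]],[10,[0.0692,-0.1732,0.0027],[0.17,-0.28,-64.7]],[10,[0.0692,-0.1732,0.0027],[0.17,-0.28,-64.7]],[10,[0.0692,-0.1732,0.0027],[0.17,-0.28,-64.7]],[10,[0.0692,-0.1732,0.0027],[0.17,-0.28,-64.7]]]'
python3 tilt.py 4 1 | sed -n '1p;5p;9p'
python3 -c "
from h import *
goto([.419,.399,.09],90)"
```

```text
time: 15.37
eef_pos: [0.4189, 0.3987, 0.2497]
ee_rot: [0.708, 0.706, -0.0, 0.0]
ft_force: [-0.9, -0.4, 0.1]
gripper_width: 0.0136
y -0.0211 z -0.0197 -0.0184 x -0.0003 573
y 0.0029 z -0.0199 -0.0192 x 0.0001 303
y 0.0269 z -0.0194 -0.0188 x -0.0004 102
shift [0.0003, 0.0, 0.1598] turn [0.01, 0.03, -0.16] rows>= 5
```

```bash
python3 -m creep '[[10,[0,0,0.035],[0,0,0]],[10,[0,0,0.075],[0,0,0]],[10,[0,0,0.11],[0,0,0]],[10,[0,0,0.14],[0,0,0]],[10,[0,0,0.158],[0,0,0]],[10,[0,0,0.165],[0,0,0]],[10,[0,0,0.168],[0,0,0]],[10,[0,0,0.168],[0,0,0]]]'
python3 tilt.py 4 1 | sed -n '1p;5p;9p'
```

```text
time: 16.08
eef_pos: [0.4191, 0.3991, 0.0822]
ee_rot: [0.708, 0.706, 0.0, 0.0]
ft_force: [-0.5, 0.5, 0.1]
gripper_width: 0.014
y -0.0219 z -0.0191 -0.0176 x -0.0006 545
y 0.0021 z -0.0192 -0.0185 x -0.0006 308
y 0.0261 z -0.0188 -0.0181 x -0.0006 125
```

```bash
python3 -m creep '[[10,[0,0,0.002],[0,0,0]],[10,[0,0,0.002],[0,0,0]],[20,[0,0,0.002],[0,0,0]],[40,[0,0,0.002],[0,0,0]],[40,[0,0,0.002],[0,0,0]],[40,[0,0,0.002],[0,0,0]],[40,[0,0,-0.03],[0,0,0]],[40,[0,0,-0.07],[0,0,0]],[40,[0,0,-0.11],[0,0,0]],[40,[0,0,-0.15],[0,0,0]],[40,[0,0,-0.15],[0,0,0]]]'
python3 - <<'E'
from h import *
st,img,P,d=look('top')
save('top1',img,(80,100,430,260),2.2)
for k,r in((1,.0575),(2,.0475),(3,.0385),(4,.0305)):
  c=np.array([.4945,.3985])
  for _ in range(3): c,rr,n,zz=rimfit(P,c,r,.0555+.005*k-.003,dz=.006)
  print(k,c,rr,n,zz)
# box geometry around breaker
m=(abs(P[...,0]-.47)<.12)&(abs(P[...,1]+.37)<.12)
hsv=cv2.cvtColor(img,cv2.COLOR_RGB2HSV)
for nm,lo,hi in(('orange',(5,160,120),(15,255,255)),('green',(45,90,60),(90,255,255)),('red',(0,150,90),(4,255,255))):
  mm=cv2.inRange(hsv,lo,hi)>0;q=P[mm&m];v,u=np.nonzero(mm&m);print(nm,len(q),q.mean(0) if len(q) else '',q.max(0) if len(q) else '',u.mean() if len(q) else 0,v.mean() if len(q) else 0)
E
```

```text
time: 17.05
eef_pos: [0.4211, 0.4034, 0.2409]
ee_rot: [0.708, 0.706, 0.007, -0.0]
ft_force: [0.6, 1.9, 0.7]
gripper_width: 0.0343
1 [0.4940524  0.39462835] 0.05680235683816727 113 0.05775192811648959
2 [0.49517787 0.39642909] 0.047195244919000484 103 0.06354040548006987
3 [0.49343914 0.39645717] 0.03830778126778985 95 0.068082037358944
4 [0.49185854 0.39971407] 0.034066791362631535 50 0.07224069536864039
orange 27 [ 0.47064245 -0.39816448  0.16172228] [ 0.47837153 -0.38928117  0.16654761] 398.6296296296296 199.2962962962963
green 22 [ 0.53466653 -0.38696567  0.12646443] [ 0.53893835 -0.37336669  0.13252332] 389.59090909090907 179.0909090909091
red 20 [ 0.44640138 -0.39503658  0.09379063] [ 0.49787841 -0.2519372   0.09830793] 389.55 209.1
```

View pics/top1.png

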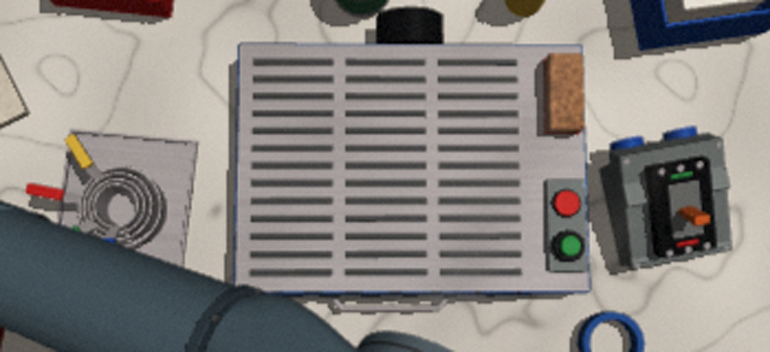

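All four cups are nested (crop: rims concentric near (122,207)), the grille is clear and the bystanders are in place. The breaker box at (670,200) is turned about 10°, with its red mark towards the front at (688,242). Next I'll go to a look pose over the breaker.

```bash
python3 -c "
from h import *
goto([.42,-.39,.30],-80)"
```

```text
shift [-0.7913, 0.0025, -0.0677] turn [-0.5, -0.64, 169.81] rows>= 25
```

```bash
python3 -m creep '[[0,[0,0,-0.04],[0,0,5]],[0,[-0.05,0,-0.06],[0,0,12]],[0,[-0.79,0.0025,-0.06],[-0.5,-0.64,169.8]],[0,[-0.79,0.0025,-0.06],[-0.5,-0.64,169.8]],[0,[-0.79,0.0025,-0.06],[-0.5,-0.64,169.8]],[0,[-0.79,0.0025,-0.06],[-0.5,-0.64,169.8]],[0,[-0.79,0.0025,-0.06],[-0.5,-0.64,169.8]],[0,[-0.79,0.0025,-0.06],[-0.5,-0.64,169.8]],[0,[-0.79,0.0025,-0.06],[-0.5,-0.64,169.8]],[0,[-0.79,0.0025,-0.06],[-0.5,-0.64,169.8]],[0,[-0.79,0.0025,-0.06],[-0.5,-0.64,169.8]],[0,[-0.79,0.0025,-0.06],[-0.5,-0.64,169.8]],[0,[-0.79,0.0025,-0.06],[-0.5,-0.64,169.8]],[0,[-0.79,0.0025,-0.06],[-0.5,-0.64,169.8]],[0,[-0.79,0.0025,-0.06],[-0.5,-0.64,169.8]],[0,[-0.79,0.0025,-0.06],[-0.5,-0.64,169.8]],[0,[-0.79,0.0025,-0.06],[-0.5,-0.64,169.8]],[0,[-0.79,0.0025,-0.06],[-0.5,-0.64,169.8]],[0,[-0.79,0.0025,-0.06],[-0.5,-0.64,169.8]],[0,[-0.79,0.0025,-0.06],[-0.5,-0.64,169.8]]]' 40
python3 -c "
from h import *
goto([.42,-.39,.30],-80)"
```

```text
time: 18.77
eef_pos: [0.419, -0.3886, 0.2911]
ee_rot: [0.901, -0.434, 0.0, 0.0]
ft_force: [-0.2, -0.0, 0.0]
gripper_width: -0.0002
shift [0.0018, 0.0001, -0.0089] turn [-0.01, -0.03, 28.52] rows>= 5
```

```bash
python3 -m creep '[[0,[0.0018,0,-0.009],[0,0,28.5]],[0,[0.0018,0,-0.009],[0,0,28.5]],[0,[0.0018,0,-0.009],[0,0,28.5]],[0,[0.0018,0,-0.009],[0,0,28.5]],[0,[0.0018,0,-0.009],[0,0,28.5]],[0,[0.0018,0,-0.009],[0,0,28.5]]]'
python3 - <<'E'
from h import *
st,img,P,d=look('wrist','b1',s=1.5)
print(st['eef_pos'],st['joints'][6])
hsv=cv2.cvtColor(img,cv2.COLOR_RGB2HSV)
m=cv2.inRange(hsv,(5,150,100),(17,255,255))>0;m&=(abs(P[...,0]-.47)<.08)&(abs(P[...,1]+.39)<.08)&(P[...,2]>.1)
q=P[m];print(len(q));
for z in np.arange(.11,.18,.006):
  s=q[abs(q[:,2]-z)<.003]
  if len(s)>5:print(z.round(3),len(s),s.mean(0).round(4),s.min(0).round(4),s.max(0).round(4))
for nm,lo,hi in(('green',(45,90,60),(90,255,255)),('red',(0,150,90),(4,255,255))):
  mm=(cv2.inRange(hsv,lo,hi)>0)&(abs(P[...,0]-.48)<.09)&(abs(P[...,1]+.39)<.05)&(P[...,2]>.07);s=P[mm];print(nm,len(s),s.mean(0) if len(s) else '',s.min(0),s.max(0)); 
E
```

```text
time: 19.27
eef_pos: [0.4197, -0.3897, 0.2992]
ee_rot: [0.767, -0.641, -0.0, 0.0]
ft_force: [0.5, -0.5, 0.5]
gripper_width: -0.0002
[ 0.41971693 -0.38966778  0.29915918] -0.7805499858057284
609
0.116 25 [ 0.4914 -0.3934  0.1174] [ 0.4891 -0.4023  0.1156] [ 0.4935 -0.3853  0.1189]
0.122 49 [ 0.4895 -0.3941  0.1221] [ 0.4858 -0.4045  0.1192] [ 0.4926 -0.3844  0.1249]
0.128 49 [ 0.4869 -0.3942  0.1281] [ 0.4838 -0.4045  0.1252] [ 0.4902 -0.385   0.131 ]
0.134 55 [ 0.4846 -0.3956  0.1341] [ 0.48   -0.4055  0.1311] [ 0.4876 -0.3852  0.1367]
0.14 51 [ 0.4822 -0.3959  0.1398] [ 0.4791 -0.4054  0.1373] [ 0.4846 -0.3858  0.143 ]
0.146 21 [ 0.4803 -0.3952  0.1462] [ 0.4764 -0.4062  0.1431] [ 0.4827 -0.3858  0.1489]
0.152 55 [ 0.4785 -0.394   0.1525] [ 0.4691 -0.4058  0.1492] [ 0.4819 -0.3868  0.155 ]
0.158 268 [ 0.4718 -0.3976  0.1592] [ 0.4642 -0.4086  0.1551] [ 0.4802 -0.3871  0.161 ]
0.164 35 [ 0.474  -0.3987  0.1615] [ 0.4687 -0.4061  0.161 ] [ 0.477  -0.3885  0.1623]
green 209 [ 0.53384858 -0.38553983  0.13338832] [ 0.49000618 -0.40092824  0.12058591] [ 0.54117261 -0.37052136  0.44081918]
red 147 [ 0.44468779 -0.40327648  0.09059324] [ 0.43869518 -0.41865535  0.08671035] [ 0.45003193 -0.38827266  0.09313852]
```

View pics/b1.png

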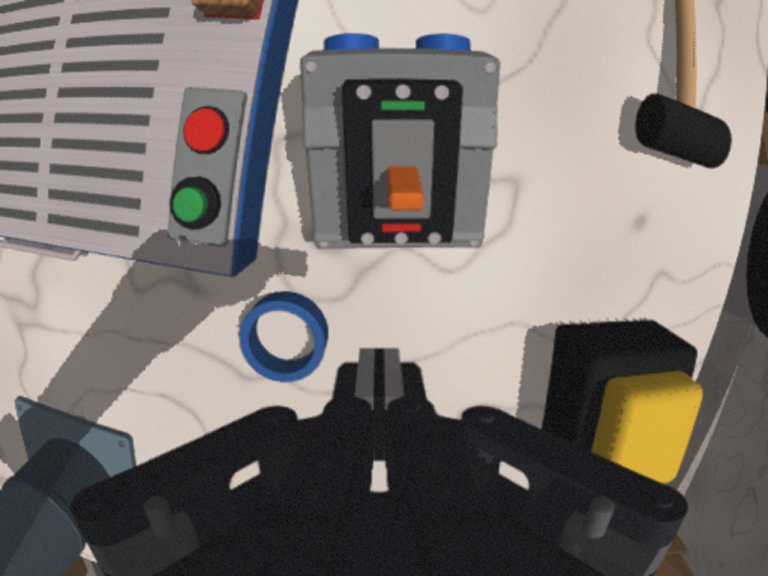

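Breaker view (1.5x): the lever is at (405,187) in the middle position, the green mark at (403,105) and the red mark at (401,228). The box lines up with the tool at psi = -80°, so its yaw is about 10°. I'll push the lever with closed fingers.

```bash
python3 -c "
from h import *
goto([.5137,-.3902,.20],-80)"
```

```text
shift [0.0172, -0.0924, 0.0993] turn [0.04, 0.02, 0.25] rows>= 5
```

```bash
python3 -m creep '[[0,[0.0172,-0.04,0.02],[0,0,0]],[0,[0.0172,-0.08,0.04],[0,0,0]],[0,[0.0172,-0.0924,0.06],[0,0,0]],[0,[0.0172,-0.0924,0.09],[0,0,0]],[0,[0.0172,-0.0924,0.12],[0,0,0]],[0,[0.0172,-0.0924,0.15],[0,0,0]],[0,[0.0172,-0.0924,0.165],[0,0,0]],[0,[0.0172,-0.0924,0.168],[0,0,0]],[0,[0.0172,-0.0924,0.168],[0,0,0]]]'
```

```text
time: 20.07
eef_pos: [0.513, -0.3896, 0.1301]
ee_rot: [0.768, -0.64, -0.002, 0.0]
ft_force: [0.2, 0.5, 0.4]
gripper_width: 0.0002
```

```bash
python3 -m creep '[[0,[0,0.008,0],[0,0,0]],[0,[0,0.014,0],[0,0,0]],[0,[0,0.018,0],[0,0,0]],[0,[0,0.022,0],[0,0,0]]]'; python3 -m creep '[[0,[0,0.004,0],[0,0,0]],[0,[0,0.007,0],[0,0,0]],[0,[0,0.009,0],[0,0,0]]]';python3 -m creep '[[0,[0,0.002,0],[0,0,0]],[0,[0,0.003,0],[0,0,0]]]'
```

```text
time: 20.4
eef_pos: [0.4942, -0.394, 0.1322]
ee_rot: [0.768, -0.64, 0.002, -0.001]
ft_force: [9.9, 1.4, -2.3]
gripper_width: 0.0002
time: 20.65
eef_pos: [0.4894, -0.3951, 0.1344]
ee_rot: [0.769, -0.639, 0.006, -0.004]
ft_force: [9.0, 1.5, -0.4]
gripper_width: 0.0001
time: 20.82
eef_pos: [0.4883, -0.3957, 0.136]
ee_rot: [0.769, -0.639, 0.008, -0.005]
ft_force: [6.3, 2.1, 0.9]
gripper_width: 0.0003
```

```bash
python3 -m creep '[[0,[0,0.004,0.003],[0,0,0]],[0,[0,0.007,0.004],[0,0,0]],[0,[0,0.01,0.005],[0,0,0]],[0,[0,0.013,0.006],[0,0,0]],[0,[0,0.015,0.006],[0,0,0]],[0,[0,0.015,0.006],[0,0,0]]]'
```

```text
time: 21.32
eef_pos: [0.4764, -0.3983, 0.1315]
ee_rot: [0.769, -0.639, 0.011, -0.006]
ft_force: [6.2, 1.7, 1.7]
gripper_width: -0.0001
```

```bash
python3 -m creep '[[0,[0,0.004,0.001],[0,0,0]],[0,[0,0.006,0.001],[0,0,0]],[0,[0,0.006,0.001],[0,0,0]]]';python3 -m creep '[[0,[0,0.004,0.001],[0,0,0]],[0,[0,0.006,0.001],[0,0,0]],[0,[0,0.006,0.001],[0,0,0]]]'
```

```text
time: 21.57
eef_pos: [0.474, -0.3992, 0.1324]
ee_rot: [0.77, -0.638, 0.014, -0.008]
ft_force: [6.8, 2.1, 2.4]
gripper_width: -0.0001
time: 21.82
eef_pos: [0.4726, -0.3999, 0.1337]
ee_rot: [0.77, -0.638, 0.018, -0.01]
ft_force: [8.5, 2.2, 3.3]
gripper_width: 0.0001
```

```bash
cat > lev.py <<'E'
import sys
from h import *
piv=np.array([.492,-.394,.1008]);e=np.array([np.cos(np.radians(10)),np.sin(np.radians(10)),0])
for cam in sys.argv[2:]:
    st,img,P,d=look(cam,sys.argv[1]+cam,s=1.5)
    hsv=cv2.cvtColor(img,cv2.COLOR_RGB2HSV)
    m=cv2.inRange(hsv,(5,150,100),(17,255,255))>0;m&=(abs(P[...,0]-.47)<.09)&(abs(P[...,1]+.39)<.06)&(P[...,2]>.1)
    q=P[m]-piv;xr=q@e;r=np.hypot(xr,q[:,2]);th=np.arctan2(xr,q[:,2])
    print(cam,len(q),'z max',(q[:,2].max()+.1008).round(4) if len(q) else '')
    for a in(.02,.03,.04,.05,.06):
        s=abs(r-a)<.005
        if s.sum()>4:print(' r',a,'q median',(np.median(th[s])+.35).round(3),s.sum())
E
python3 lev.py l1 wrist top scene
```

```text
wrist 943 z max 0.2779
 r 0.02 q median -0.222 634
 r 0.03 q median -0.301 125
top 17 z max 0.1501
 r 0.06 q median -0.45 10
scene 28 z max 0.1479
 r 0.02 q median -0.161 17
 r 0.06 q median -0.368 6
```

```bash
python3 -m creep '[[0,[0,0.005,0.002],[0,0,0]],[0,[0,0.01,0.004],[0,0,0]],[0,[0,0.013,0.005],[0,0,0]],[0,[0,0.013,0.005],[0,0,0]]]';python3 -m creep '[[0,[0,0.008,0.002],[0,0,0]],[0,[0,0.014,0.004],[0,0,0]],[0,[0,0.014,0.004],[0,0,0]]]'; python3 lev.py l2 top scene
```

```text
time: 22.3
eef_pos: [0.472, -0.4002, 0.1335]
ee_rot: [0.772, -0.635, 0.027, -0.015]
ft_force: [20.7, 5.9, 9.3]
gripper_width: -0.0003
time: 22.55
eef_pos: [0.4709, -0.4007, 0.1344]
ee_rot: [0.773, -0.633, 0.036, -0.021]
ft_force: [22.4, 7.8, 9.4]
gripper_width: 0.0001
top 14 z max 0.145
 r 0.02 q median -0.135 9
scene 32 z max 0.1489
 r 0.02 q median -0.163 18
 r 0.03 q median -0.227 10
```

The force rose from 8 to 22 N with no further travel, so the lever is at the stop. I'll back off and confirm with a look.

```bash
python3 -m creep '[[0,[0,-0.015,0],[0,0,0]],[0,[0,-0.03,-0.01],[0,0,0]],[0,[0,-0.035,-0.05],[0,0,0]],[0,[0,-0.035,-0.09],[0,0,0]],[0,[0,-0.035,-0.13],[0,0,0]],[0,[0,-0.035,-0.13],[0,0,0]]]'; python3 -c "
from h import *
goto([.40,-.41,.27],-80)"
```

```text
time: 23.15
eef_pos: [0.497, -0.3952, 0.276]
ee_rot: [0.773, -0.633, 0.043, -0.02]
ft_force: [0.9, -0.8, 1.0]
gripper_width: -0.0001
shift [-0.0046, 0.0981, -0.0025] turn [-4.92, -2.26, 1.37] rows>= 4
```

```bash
python3 -m creep '[[0,[-0.0046,0.04,0],[-4.92,-2.26,1.37]],[0,[-0.0046,0.08,0],[-4.92,-2.26,1.37]],[0,[-0.0046,0.098,0],[-4.92,-2.26,1.37]],[0,[-0.0046,0.098,0],[-4.92,-2.26,1.37]],[0,[-0.0046,0.098,0],[-4.92,-2.26,1.37]]]'; python3 lev.py l3 wrist;  python3 -c "
from h import *
goto([.415,-.4075,.129],-80)"
```

```text
time: 23.57
eef_pos: [0.3985, -0.411, 0.2678]
ee_rot: [0.765, -0.644, -0.0, 0.001]
ft_force: [0.6, 0.8, -0.4]
gripper_width: -0.0005
wrist 1079 z max 0.4094
 r 0.02 q median -0.234 162
 r 0.03 q median -0.322 178
 r 0.04 q median -0.367 191
 r 0.05 q median -0.371 168
 r 0.06 q median -0.413 334
shift [-0.0002, -0.0152, 0.1388] turn [-0.01, -0.02, -0.05] rows>= 5
```

View pics/l3wrist.png

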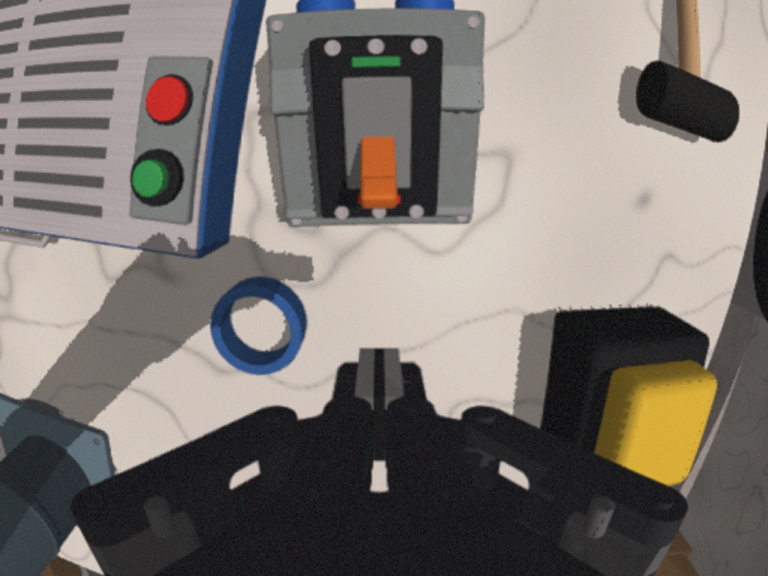

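The lever at (379,170) now covers the red mark. Correcting for the half thickness gives q ≈ -0.5, fully off. Next I'll throw it on from the front.

```bash
python3 -m creep '[[0,[0,-0.01,0.04],[0,0,0]],[0,[0,-0.015,0.08],[0,0,0]],[0,[0,-0.015,0.115],[0,0,0]],[0,[0,-0.015,0.135],[0,0,0]],[0,[0,-0.015,0.139],[0,0,0]],[0,[0,-0.015,0.139],[0,0,0]]]'; python3 -m creep '[[0,[0,-0.01,0],[0,0,0]],[0,[0,-0.02,0],[0,0,0]],[0,[0,-0.028,-0.001],[0,0,0]],[0,[0,-0.036,-0.003],[0,0,0]],[0,[0,-0.044,-0.005],[0,0,0]],[0,[0,-0.05,-0.006],[0,0,0]]]'
```

```text
time: 24.12
eef_pos: [0.4152, -0.4066, 0.1277]
ee_rot: [0.766, -0.643, -0.001, -0.0]
ft_force: [-0.3, -0.3, -0.4]
gripper_width: 0.0001
time: 24.62
eef_pos: [0.4537, -0.4038, 0.1358]
ee_rot: [0.763, -0.646, -0.006, 0.007]
ft_force: [-17.8, -3.3, 14.3]
gripper_width: 0.0002
```

```bash
python3 -m creep '[[0,[0,-0.008,0],[0,0,0]],[0,[0,-0.015,0],[0,0,0]],[0,[0,-0.021,0],[0,0,0]],[0,[0,-0.026,0],[0,0,0]],[0,[0,-0.03,0],[0,0,0]],[0,[0,-0.03,0],[0,0,0]]]'
```

```text
time: 25.12
eef_pos: [0.4835, -0.4002, 0.1377]
ee_rot: [0.763, -0.646, -0.006, 0.008]
ft_force: [-7.1, -0.9, 5.7]
gripper_width: -0.0003
```

```bash
python3 -m creep '[[0,[0,-0.004,0],[0,0,0]],[0,[0,-0.008,0],[0,0,0]],[0,[0,-0.008,0],[0,0,0]]]'; python3 -m creep '[[0,[0,-0.005,0],[0,0,0]],[0,[0,-0.01,0],[0,0,0]],[0,[0,-0.01,0],[0,0,0]]]'
```

```text
time: 25.37
eef_pos: [0.4842, -0.4002, 0.1379]
ee_rot: [0.762, -0.647, -0.011, 0.013]
ft_force: [-21.6, 0.6, 8.5]
gripper_width: 0.0
time: 25.62
eef_pos: [0.4845, -0.4002, 0.138]
ee_rot: [0.761, -0.648, -0.019, 0.018]
ft_force: [-27.4, 2.2, 13.0]
gripper_width: 0.0
```

The hard stop is reached (27 N, no motion). I'll retreat to the front and up, look, and measure the button.

```bash
python3 -m creep '[[0,[0,0.015,0],[0,0,0]],[0,[0,0.04,-0.01],[0,0,0]],[0,[0,0.07,-0.04],[0,0,0]],[0,[0,0.085,-0.08],[0,0,0]],[0,[0,0.085,-0.12],[0,0,0]],[0,[0,0.085,-0.13],[0,0,0]]]'; python3 lev.py l4 wrist; python3 - <<'E'
from h import *
z=np.load('last_wrist.npz');P=z['P'];img=z['img'];hsv=cv2.cvtColor(img,cv2.COLOR_RGB2HSV)
m=(cv2.inRange(hsv,(45,90,60),(90,255,255))>0)&(np.hypot(P[...,0]-.4387,P[...,1]+.2313)<.05)&(P[...,2]<.14)&(P[...,2]>.09)
q=P[m];q=q[q[:,2]>np.percentile(q[:,2],50)-.003];print(len(q),q.mean(0),(q.min(0)+q.max(0))/2,np.percentile(q[:,2],[10,50,90]))
st=robot.read_state();print(st['eef_pos'])
goto([.44,-.231,.17],-80)
E
```

```text
time: 26.12
eef_pos: [0.4111, -0.4159, 0.2816]
ee_rot: [0.761, -0.649, -0.012, 0.018]
ft_force: [2.4, -0.8, 0.4]
gripper_width: -0.0004
wrist 389 z max 0.1656
 r 0.02 q median 0.25 6
 r 0.05 q median 0.39 7
 r 0.06 q median 0.49 367
393 [ 0.43938099 -0.23556901  0.1128914 ] [ 0.43902343 -0.23451573  0.1124593 ] [0.11153713 0.11302211 0.11403518]
[ 0.41196121 -0.41550472  0.28100621]
shift [-0.1783, -0.0617, 0.1075] turn [2.47, -0.28, -0.87] rows>= 7
```

View pics/l4wrist.png

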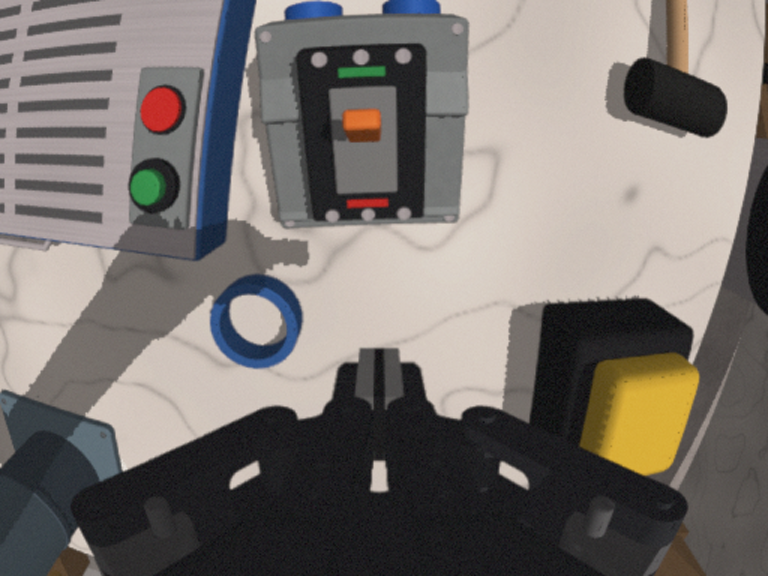

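The lever stands upright at (361,124), near the green mark, with q ≈ 0.49 (on). The green button is at (149,187). Next I'll press it.

```bash
python3 -m creep '[[0,[-0.035,-0.01,0.0],[2.5,-0.3,-0.9]],[0,[-0.075,-0.025,0.0],[2.5,-0.3,-0.9]],[0,[-0.115,-0.04,0.0],[2.5,-0.3,-0.9]],[0,[-0.15,-0.055,0.0],[2.5,-0.3,-0.9]],[0,[-0.176,-0.0617,0.03],[2.5,-0.3,-0.9]],[0,[-0.176,-0.0617,0.07],[2.5,-0.3,-0.9]],[0,[-0.176,-0.0617,0.1075],[2.5,-0.3,-0.9]],[0,[-0.176,-0.0617,0.13],[2.5,-0.3,-0.9]],[0,[-0.176,-0.0617,0.14],[2.5,-0.3,-0.9]],[0,[-0.176,-0.0617,0.14],[2.5,-0.3,-0.9]]]'; python3 -c "
from h import *
goto([.439,-.2335,.125],-80)"
```

```text
time: 27.0
eef_pos: [0.439, -0.2326, 0.1365]
ee_rot: [0.767, -0.642, -0.001, -0.0]
ft_force: [-0.9, -0.6, -0.1]
gripper_width: 0.0
shift [0.0009, 0.0001, 0.0114] turn [0.06, 0.12, 0.09] rows>= 2
```

```bash
python3 -m creep '[[0,[0.001,0,0.012],[0,0,0]],[0,[0.001,0,0.02],[0,0,0]],[0,[0.001,0,0.026],[0,0,0]],[0,[0.001,0,0.03],[0,0,0]],[0,[0.001,0,0.03],[0,0,0]]]'
```

```text
time: 27.42
eef_pos: [0.4408, -0.2339, 0.1081]
ee_rot: [0.767, -0.642, 0.0, -0.001]
ft_force: [-0.4, 0.3, 5.7]
gripper_width: -0.0001
```

```bash
python3 -m creep '[[0,[0,0,0.003],[0,0,0]],[0,[0,0,0.006],[0,0,0]],[0,[0,0,0.006],[0,0,0]]]'; python3 -m creep '[[0,[0,0,0.003],[0,0,0]],[0,[0,0,0.006],[0,0,0]],[0,[0,0,0.006],[0,0,0]]]'
```

```text
time: 27.67
eef_pos: [0.4412, -0.2341, 0.1072]
ee_rot: [0.766, -0.642, 0.0, 0.0]
ft_force: [-17.0, 8.0, 55.1]
gripper_width: -0.0001
time: 27.92
eef_pos: [0.4412, -0.2341, 0.1069]
ee_rot: [0.766, -0.642, 0.0, 0.001]
ft_force: [-20.5, 10.0, 66.6]
gripper_width: -0.0
```

Bottomed out (55–66 N at a fixed height). I'll retreat clear and do a final check.

```bash
python3 -m creep '[[0,[0,0,-0.02],[0,0,0]],[0,[0,0,-0.06],[0,0,0]],[0,[0,0.03,-0.1],[0,0,0]],[0,[0,0.03,-0.14],[0,0,0]],[0,[0,0.03,-0.16],[0,0,0]],[0,[0,0.03,-0.16],[0,0,0]],[0,[0,0.03,-0.16],[0,0,0]]]'; python3 lev.py f top wrist; python3 - <<'E'
from h import *
z=np.load('last_top.npz');P=z['P'];save('final',z['img'],(80,100,430,290),2.2)
for k in RIM:
  c=np.array([.4945,.3975])
  for _ in range(3): c,rr,n,zz=rimfit(P,c,RIM[k],.0525+.005*k,dz=.006)
  print(k,c,rr,n,zz)
P=np.load('last_top.npz')['P'];i=z['img'];h=cv2.cvtColor(i,cv2.COLOR_RGB2HSV)
m=(cv2.inRange(h,(45,90,60),(90,255,255))>0)&(np.hypot(P[...,0]-.4387,P[...,1]+.2313)<.03);print('button z',np.percentile(P[m][:,2],[50,90]))
E
```

```text
time: 28.5
eef_pos: [0.4129, -0.2396, 0.2691]
ee_rot: [0.766, -0.643, 0.003, 0.001]
ft_force: [0.2, 0.9, -0.6]
gripper_width: -0.0
top 0 z max 
wrist 248 z max 0.165
 r 0.06 q median 0.505 244
1 [0.49380355 0.39458082] 0.056701388262097294 124 0.05791849187151124
2 [0.49493447 0.39696705] 0.04718968691418736 113 0.0626863163437832
3 [0.49410905 0.39649651] 0.03807354337034393 93 0.06814732913847357
4 [0.49238413 0.40036799] 0.03406859227358273 54 0.0725494146082313
button z [0.11481551 0.11790327]
```

View pics/final.png

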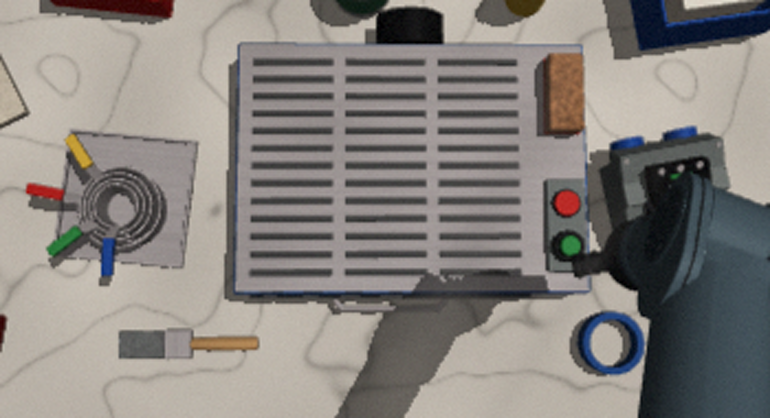

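The four rims are stepped 5 mm apart and concentric at (122,207), with the handles fanned out. The button is out, the lever is on, and the bystanders have not moved.

```bash
python3 -c "
from plant import order
print(order.hand_in())"
```

```text
the job is handed in; nothing more can be done
None
```

The job is done and handed in at about 28 s of robot time. No verdict is reported.

- **Cups:** I nested cups 2, 3 and 4 in cup 1 in the drip tray, with the handles fanned out. Cup 5 (black) was not in the scene.
- **Breaker:** I pushed the lever to its off stop, where the camera gave about -0.5 rad. I then threw it to its on stop, where it read about +0.5 rad.
- **Start button:** I pressed the green button down to its stop, then moved the arm clear.

**Last checks:**
- The rims step up about 5 mm per cup and share a centre within a few millimetres. The fit for the smallest cup was poor: its radius came out 34 mm instead of about 30.
- The button is out again.
- In the last top view the tape, brush and sanding block look unmoved.
- The lever was hidden by the arm in the last top view, so its final reading is from the wrist camera only.
- While the lever was being pushed off, the top and scene cameras disagreed about its angle (-0.14 to -0.45 rad). The rise in force at the stop and the later wrist view settled it.

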